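# Clamp the hold-down bar of a calligraphy board

## Task

The hold-down bar on the writing board is clamped at one end only. At the other end, where the bolt's lever stands up, screw the lever bolt clockwise until it is snug, then fold its lever down flat along the bar, leaving the bolt snug, both levers closed and everything released.

Things in the scene. Friction and masses are not known exactly. Their poses are not given: they have to be found in the camera images.
- pivot (a point): Pin of the standing lever, in the loose bolt's steel head (28 mm wide, top 6 mm below the pin; two ears beside the pin, 31 mm over all, reach 3 mm above it), on the bolt's vertical axis, 44 to 47 mm above the table. z up; x level, the way the lever folds down; y along the pin. Turns with the bolt; when snug, x points along the aluminium bar (355 x 34 mm, top 18 mm above the table).
- axle (a joint): Screwing angle of the loose bolt, which sits 110 mm from the bar's middle, at either end: 0 unscrewed, growing clockwise seen from above, hard stop at 1.5 rad = snug. Starts at 0.2 to 0.7. The head sinks 2 mm per rad. Takes about 0.12 N m; stays where it is left.
- lever (a joint): Lever of the loose bolt, a dark steel paddle from the pin outwards, 60 mm long, 22 mm wide (along the pin), 9 mm thick. 0: folded flat, level along pivot's x, its top 4.5 mm above the pin; 1.57: upright, broad faces to +x and -x; hard stop at 1.65. Starts at 1.4 to 1.6. Takes about 0.08 N m; stays where it is left.
- lever_b (a joint): Lever of the other, identical bolt, at the other end of the bar, 220 mm away, already snug and closed, its lever lying the same way along the bar as the first is to lie: 0 folded flat, growing as it opens. To stay closed.

How it is judged (in metres and radians):
On the way, in this order (a step that is already met when the one before it is completed fails the run):
1. the bolt is screwed in until snug while its lever still stands up (value of joint axle above 1.3 rad and value of joint lever above 0.9 rad), for 0.2 s.
2. then its lever is folded flat (value of joint lever below 0.2 rad), for 0.2 s.
At the end, for the whole second after the job is handed in: The bolt is within 0.2 rad of its snug stop (axle above 1.3), its lever is folded to within 0.2 rad of flat, and the other bolt's lever is still within 0.2 rad of flat (value of joint axle above 1.3 rad and value of joint each of lever, lever_b below 0.2 rad); the robot touches nothing.
It also fails if it takes over 45 s, if anything falls off the work surface, if the arm or the gripper's body presses on something with over 40 N, if the wrist force passes 120 N, or if a joint passes its speed limit or range.

## Robot

A 6-joint arm with a two-finger parallel gripper is mounted at the origin on the work surface. World frame = base frame: x ahead of the robot, y to its left, z up, the work surface at z = 0. Lengths are in mm, angles in rad, forces in N, time in s.
With the tool pointing down it reaches from about 350 to 775 mm from the base axis. Payload 7.3 kg.
Tool frame: the origin (TCP) lies between the finger pads; the fingertips stand 25 mm ahead of it and the grasp point (between the pads) lies 6 mm ahead of it; z points along the fingers, y is the direction in which the jaws open and shut (so a half turn about z gives the same grasp; the last joint's range is limited). The gripper opens to 92 mm and grips with 3 to 60 N. Pads are 19 mm wide; open, the fingers measure 130 mm over their backs; the gripper's body (75 mm by 190 mm) begins 47 mm behind the grasp point.
Start: joints at [-1.473, 0.342, 1.524, -0, 1.275, -0.146], TCP at [126.752, -509.489, 228.541] pointing down, gripper open.
Joint ranges: [-2.53, 2.53], [-0.77, 2.02], [0.04, 2.7], [-1, 4.14], [0.28, 2.66], [-3.11, 3.11]. Speed limits (rad/s): [2.57, 2.57, 3.14, 3.14, 3.14, 3.14].

## Interface

Orientations are given as [roll, pitch, yaw] about the fixed x, y, z axes, in that order (R = Rz(yaw) Ry(pitch) Rx(roll)).
In Python, from plant import get_obs, capture, calibration, close_job gives the robot as it stands. The module is installed in compiled form; this text tells all that it offers.
- The arm moves only by the shell command python3 -m jog 'ROWS'. ROWS is JSON, one flat list of numbers, 5 for each row, row after row: the closure, from 0 (fully open) to 1 (shut), then the shift along the tool's x, y, z in mm, then the turn about the tool's z in degrees. In form: [fingers, tx, ty, tz, yaw, fingers, tx, ty, tz, yaw, ...]. A call has 1 to 5 rows; each row shifts and turns the pose as measured when the row begins, along the tool's axes as they then stand; what a row does not reach is not made up. A row lasts 1/10 s, in which the tool goes at most 50 mm and 8.59 degrees, less where a joint would pass 70% of its speed; a pose out of reach is approached as far as the arm can. A call is refused whole if a number of a shift passes 50 or a number of a turn 8.59, either way. A call with a gripper value outside its range is refused whole. The fingers move at their own pace and stop on an object; the grip force is fixed at half the most. Time passes only in rows, so rows that do not move let the fingers close. It gives the time, the measured TCP pose, the force and the opening at its end, in the units of the state.
- get_obs(): the state, without advancing time (a new reading comes with each control period).
- capture(name): name is "scene" or "top" or "wrist"; returns (picture, depth): 384x512x3 uint8, red, green, blue; 384x512 float32, mm along the optical axis (not along the pixel's ray), 0 where there is no reading.
- calibration(name): a dict with "fovy" (degrees; the focal length in pixels is half the picture's height over the tangent of half this angle, whatever the lens; pixels are square), "cx", "cy" (the principal point, pixels), "k1" (the pictures are not rectified: a ray, as slopes to the right and down, at radius r is drawn at 1 + k1 r^2 times it, then the intrinsics apply), "R" (3x3) and "t" (3): a world point X has camera coordinates R X + t. Camera axes: x right, y down, z forward; pixel columns grow to the right and rows downward; lengths in mm; the calibration is good to about 2 mm. A picture is of the moment at which its call begins: read the wrist's pose just before it. calibration takes no time and is no camera call; for the wrist camera it gives the pose at the moment of the call.
- close_job(): hands the job in, once; it reports no verdict.
The state is a dict: "time": time; "joint_positions": joint angles; "dq": joint speeds; "tau": joint torques, N m; "tool_pos": TCP position; "tcp_rot": TCP orientation; "contact_force": force on the tool from outside, world axes, zero at the start; "moment": the same for the moment, N m; "grip_width": finger opening in mm.
Only numpy, scipy, OpenCV 4.12 (cv2) and the standard library are available. Lean on these libraries where they do the work, as an engineer would, in place of code of your own. Each camera call takes 0.05 s, during which the arm holds its last target.

## Working session

There is one attempt and no reset: what is moved stays moved. The work goes in short steps, Python scripts to look and compute and a shell command to move; the robot and the scene stay as the last step left them, time stands still between calls to the robot, and variables do not carry over. Pictures are saved under pics/ and viewed, and the job is handed in when it is done.

```bash
mkdir -p pics; python3 - <<'E'
from plant import *
import cv2
o=get_obs();print(o)
for n in ["scene","top","wrist"]:
    c=calibration(n);print(n,c)
    p,d=capture(n);cv2.imwrite(f"pics/{n}0.png",p[:,:,::-1]);
    import numpy as np; np.savez(f"pics/{n}0.npz",p=p,d=d,**{k:c[k] for k in c})
E
```

```text
{'time': 0.0, 'joint_positions': array([-1.47300111e+00,  3.42729215e-01,  1.52503567e+00, -2.57714261e-05,
        1.27539599e+00, -1.45997414e-01]), 'dq': array([-3.56269942e-05, -1.51797245e-03,  8.32236584e-04,  3.92411680e-04,
       -5.48436125e-05,  3.82898378e-04]), 'tau': array([-1.04150106e-04, -4.31242418e+01, -2.44215882e+01,  7.18101813e-02,
        5.59618778e-02, -1.05017259e-04]), 'tool_pos': array([ 126.70146964, -509.0554307 ,  227.83508319]), 'tcp_rot': array([-3.14003753e+00, -2.03762940e-04,  2.43799994e-01]), 'contact_force': array([-0.16376175,  0.4720194 ,  0.53358688]), 'moment': array([-0.02378353, -0.04845199, -0.01629913]), 'grip_width': 92.08204353611086}
scene {'fovy': 54.52798139820244, 'cx': 259.90615192523984, 'cy': 190.4319525277185, 'k1': 0.03362136688012231, 'R': array([[-0.50180345,  0.86474521, -0.0202244 ],
       [ 0.53472652,  0.29174879, -0.7930638 ],
       [-0.67989768, -0.40877667, -0.60880274]]), 't': array([ 293.80503226, -250.66738343, 1085.59917645])}
top {'fovy': 45.89028551186667, 'cx': 256.07942299931096, 'cy': 191.3597685187165, 'k1': -0.12244097068794033, 'R': array([[ 0.05917539, -0.9982442 ,  0.00260573],
       [-0.97791106, -0.05849386, -0.20066997],
       [ 0.20047005,  0.00932656, -0.97965544]]), 't': array([6.33861461e-01, 6.03887811e+02, 7.16033265e+02])}
wrist {'fovy': 69.97131723066454, 'cx': 254.62466652363955, 'cy': 192.11432093418907, 'k1': -0.043309716795081284, 'R': array([[ 0.24137206, -0.97042944, -0.00249777],
       [-0.92592668, -0.23107202,  0.29877335],
       [-0.29051561, -0.06980279, -0.95432083]]), 't': array([-522.8377714 ,  -37.58603442,  391.10708794])}
```

View pics/scene0.png

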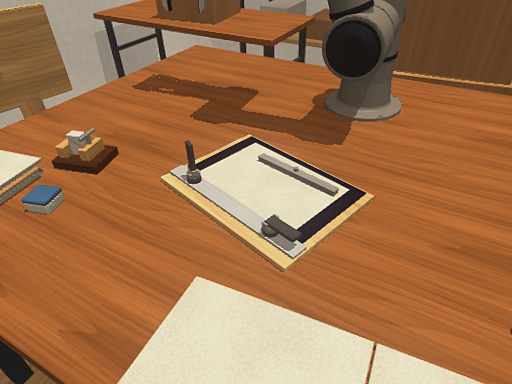

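View pics/top0.png

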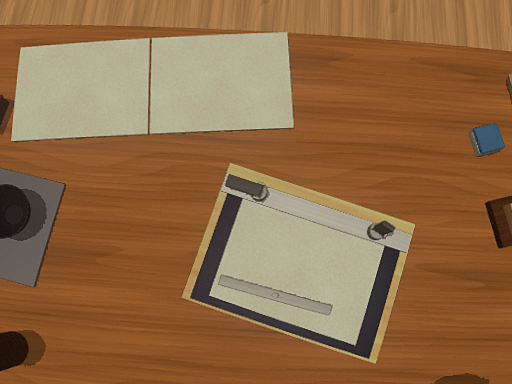

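View pics/wrist0.png

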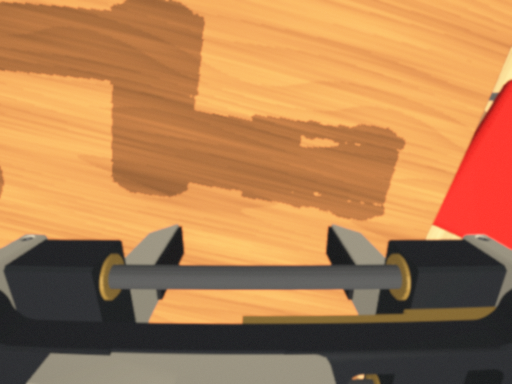

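The scene picture shows the standing lever at (192,165) and the closed lever_b at (280,228). In the top picture the loose bolt is at (380,230). Lever_b's bolt is at (258,192), and its lever lies to the left. Next I'll measure both from depth.

```bash
cat > h.py <<'E'
import numpy as np,cv2
def load(f):
    z=np.load(f); return z
def world(z):
    d=z['d'];h,w=d.shape;f=h/2/np.tan(np.radians(float(z['fovy']))/2)
    K=np.array([[f,0,float(z['cx'])],[0,f,float(z['cy'])],[0,0,1]])
    u,v=np.meshgrid(np.arange(w),np.arange(h))
    n=cv2.undistortPoints(np.stack([u,v],-1).reshape(-1,1,2).astype(float),K,np.array([float(z['k1']),0,0,0])).reshape(h,w,2)
    P=np.dstack([n*d[...,None],d])
    return (P-z['t'])@z['R']   # R^T(P-t)
def snap(name,tag):
    from plant import capture,calibration
    c=calibration(name);p,d=capture(name)
    cv2.imwrite(f"pics/{name}{tag}.png",p[:,:,::-1]);np.savez(f"pics/{name}{tag}.npz",p=p,d=d,**c)
    return np.load(f"pics/{name}{tag}.npz")
E
python3 - <<'E'
from h import *
for n in ['top','scene']:
    z=load(f'pics/{n}0.npz');W=world(z);p=z['p'].astype(int)
    for uv in ([(300,100),(300,212),(340,222),(380,230),(385,226),(390,228),(258,192),(245,185)] if n=='top' else [(192,165),(189,145),(194,177),(230,205),(270,228),(285,226)]):
        print(n,uv,W[uv[1],uv[0]].round(1),p[uv[1],uv[0]])
    m=(W[...,2]>32)&(W[...,2]<130)&(W[...,0]>250)&(W[...,0]<800)&(abs(W[...,1])<350)&(z['d']>0)
    k,l,s,c=cv2.connectedComponentsWithStats(m.astype(np.uint8))
    for i in range(1,k):
        if s[i,4]>15:
            Q=W[l==i];print(s[i],Q.mean(0).round(1),Q.min(0).round(1),Q.max(0).round(1))
    b=(W[...,2]>12)&(W[...,2]<24)&(p.min(-1)>125)&(p.max(-1)-p.min(-1)<22)&(W[...,0]>250)&(W[...,0]<800)&(abs(W[...,1])<350)
    k,l,s,c=cv2.connectedComponentsWithStats(b.astype(np.uint8))
    for i in range(1,k):
        if s[i,4]>150:
            Q=W[l==i];print('bar',s[i],Q[:,2].mean(),cv2.minAreaRect(Q[:,:2].astype(np.float32)))
E
python3 -c "
import cv2
a=cv2.imread('pics/top0.png')[150:270,210:430];cv2.imwrite('pics/topc.png',cv2.resize(a,None,fx=3.6,fy=3.6))
a=cv2.imread('pics/scene0.png')[130:260,150:320];cv2.imwrite('pics/scenec.png',cv2.resize(a,None,fx=4.5,fy=4.5))"
```

```text
top (300, 100) [ 8.017e+02 -3.750e+01 -6.000e-01] [131  82  43]
top (300, 212) [578.8 -44.3  16.1] [179 173 157]
top (340, 222) [ 565.1 -117.4   14.5] [171 165 149]
top (380, 230) [ 547.4 -176.2   67.9] [50 45 36]
top (385, 226) [ 549.6 -174.7  103.4] [65 59 52]
top (390, 228) [ 546.5 -182.3  105.7] [77 73 64]
top (258, 192) [604.6  33.2  47.8] [81 75 66]
top (245, 185) [615.8  56.7  47.5] [80 73 65]
[225 174  42  27 570] [613.5  53.2  46.3] [592.3  19.   33.1] [634.4  91.8  51.8]
[370 221  25  18 305] [ 548.  -176.5   70.9] [ 536.9 -193.8   32.7] [ 562.  -163.8  110.4]
[272 292   6   6  24] [430.4  -5.   33.7] [426.4  -9.6  32.2] [435.1  -0.9  35.5]
bar [385 230  27  22 188] 18.0009226762278 ((538.218994140625, -223.50201416015625), (41.64704895019531, 33.47709274291992), 73.782958984375)
scene (192, 165) [ 557.9 -170.    61.1] [60 50 42]
scene (189, 145) [ 556.4 -171.   105.6] [85 76 70]
scene (194, 177) [ 559.1 -168.7   33.1] [94 84 74]
scene (230, 205) [582.9 -66.6  17.6] [212 205 190]
scene (270, 228) [619.6  40.2  37. ] [100  93  82]
scene (285, 226) [612.9  64.8  47.2] [91 84 77]
[185 141  15  38 303] [ 556.  -173.8   66.1] [ 537.3 -194.5   32.2] [ 565.7 -160.4  107.2]
[261 214  40  29 525] [620.   59.6  46.4] [593.8  20.2  32.1] [635.7  93.7  50.3]
```

View pics/topc.png

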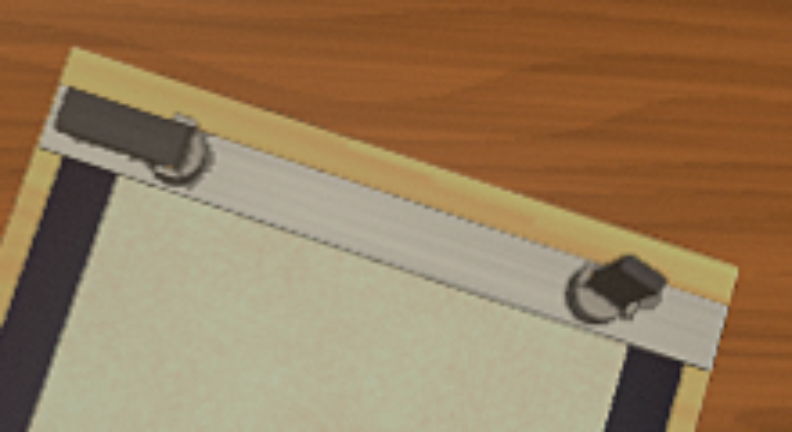

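View pics/scenec.png

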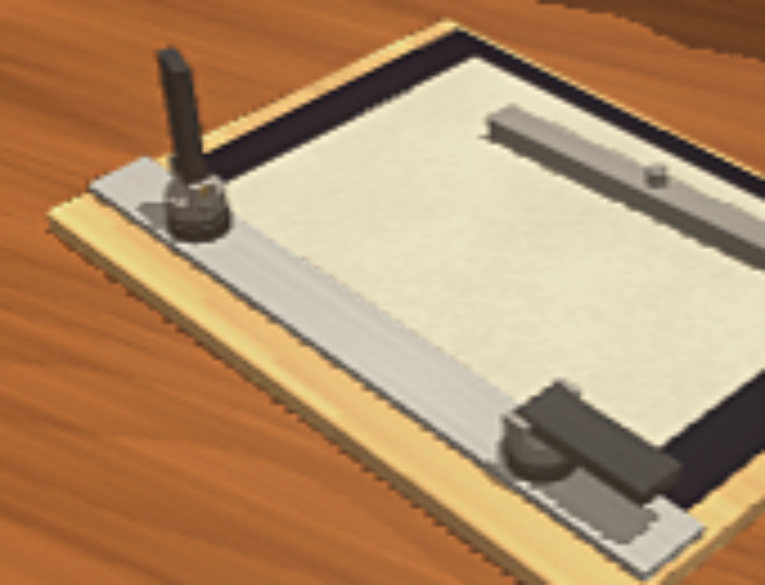

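```bash
python3 - <<'E'
from h import *
for n in ['top','scene']:
    z=load(f'pics/{n}0.npz');W=world(z);p=z['p'].astype(int)
    m=(W[...,2]>55)&(W[...,2]<120)&(abs(W[...,0]-550)<50)&(abs(W[...,1]+178)<50)&(p.max(-1)<110)
    Q=W[m];
    f=Q[(Q[:,2]>58)&(Q[:,2]<98)]
    c=f.mean(0);u,s,v=np.linalg.svd(f-c);print(n,len(f),c.round(1),s.round(1),v.round(2))
    t=Q[Q[:,2]>101];print('top',len(t),t.mean(0),cv2.minAreaRect(t[:,:2].astype(np.float32)))
    for a in range(20,110,10):
        q=Q[(Q[:,2]>a)&(Q[:,2]<=a+10)]
        if len(q):print(a,len(q),q.mean(0).round(1),cv2.minAreaRect(q[:,:2].astype(np.float32)))
    # heads at z 30..45
    for c0 in [(606,32),(548,-178)]:
        m=(W[...,2]>34)&(W[...,2]<44)&(abs(W[...,0]-c0[0])<30)&(abs(W[...,1]-c0[1])<30)
        q=W[m];print('head',c0,len(q),q.mean(0).round(1),q.min(0).round(1),q.max(0).round(1))
# bar edges in top
z=load('pics/top0.npz');W=world(z);p=z['p'].astype(int)
b=(p.min(-1)>115)&(p.max(-1)-p.min(-1)<32)&(W[...,2]>13)&(W[...,2]<22)
cv2.imwrite('pics/barm.png',(b*255).astype(np.uint8)[150:270,210:430])
E
```

```text
top 91 [ 548.5 -175.5   79. ] [111.   64.8  13.2] [[-0.    0.02 -1.  ]
 [ 0.57  0.82  0.01]
 [-0.82  0.57  0.01]]
top 76 [ 550.17929452 -178.6166006   105.75201143] ((550.2557983398438, -179.3713836669922), (21.895112991333008, 8.509506225585938), 66.13172149658203)
50 9 [ 548.5 -175.7   57.2] ((547.5625610351562, -175.95909118652344), (21.166229248046875, 5.911891460418701), 44.17289352416992)
60 25 [ 548.4 -175.5   65.7] ((547.7566528320312, -175.4351806640625), (20.147754669189453, 6.489136695861816), 43.95216751098633)
70 18 [ 548.3 -175.6   75.2] ((547.2637939453125, -176.204345703125), (20.80560874938965, 5.176417350769043), 50.002811431884766)
80 26 [ 548.4 -175.8   85.2] ((547.6456298828125, -176.3519287109375), (21.298851013183594, 6.375154972076416), 45.081729888916016)
90 22 [ 548.6 -175.7   95.3] ((548.048095703125, -175.82142639160156), (20.133792877197266, 6.10003137588501), 43.55516815185547)
100 77 [ 550.1 -178.6  105.6] ((550.1248168945312, -179.3331298828125), (21.868785858154297, 8.742645263671875), 64.7892074584961)
head (606, 32) 60 [604.4  26.7  36.7] [592.3  19
[... 635 characters left out ...]
082031)
70 28 [ 556.2 -173.    75. ] ((555.4244995117188, -176.3595428466797), (19.46923065185547, 7.177928447723389), 86.21235656738281)
80 29 [ 556.7 -172.    85.3] ((556.4060668945312, -175.44024658203125), (7.48975944519043, 17.438159942626953), 1.4083369970321655)
90 27 [ 556.5 -172.5   94.7] ((553.7272338867188, -175.44815063476562), (17.071331024169922, 8.31197452545166), 61.167049407958984)
100 42 [ 554.1 -175.2  104.5] ((552.8890991210938, -175.88912963867188), (20.50746726989746, 8.348235130310059), 63.13019561767578)
head (606, 32) 55 [622.8  38.5  39.7] [595.8  20.2  34.2] [628.7  61.9  44. ]
head (548, -178) 74 [ 556.3 -175.2   38.3] [ 537.3 -194.5   34.1] [ 565.7 -162.3   43.9]
```

View pics/barm.png

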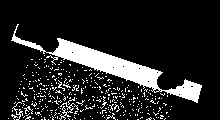

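```bash
python3 -m jog '[0,45,-20,0,0, 0,45,-20,0,0, 0,45,-20,0,0, 0,45,-20,0,0, 0,45,-20,0,0]'; python3 -m jog '[0,45,-20,0,0, 0,45,-20,0,0, 0,45,-20,0,0, 0,20,-10,0,0, 0,0,0,0,0]'
```

```text
time: 0.65
tool_pos: [321.4, -357.9, 226.1]
tcp_rot: [-3.139, 0.001, 0.232]
contact_force: [0.3, 0.2, -0.9]
grip_width: 91.8
time: 1.15
tool_pos: [461.5, -246.5, 225.1]
tcp_rot: [-3.138, 0.001, 0.238]
contact_force: [-0.2, -0.0, -0.8]
grip_width: 91.8
```

```bash
python3 - <<'E'
from h import *
from plant import get_obs
print(get_obs()['tool_pos'])
z=snap('wrist','1');print((-z['R'].T@z['t']).round(1))
E
```

```text
[ 461.53910578 -246.50099525  225.11272083]
[ 540.2 -227.   380.3]
```

View pics/wrist1.png

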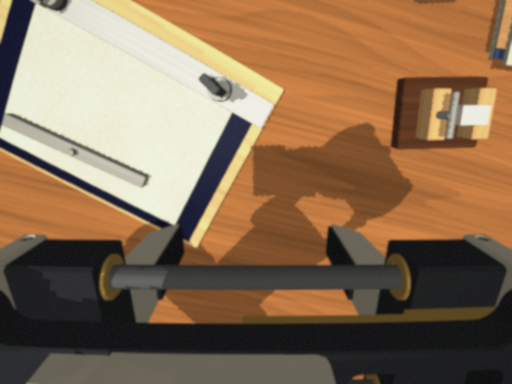

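The wrist view shows the loose bolt at about (220,90), with its lever top leaning up and left. The bar runs from (100,20) to (260,115).

```bash
python3 - <<'E'
from h import *
z=load('pics/wrist1.npz');W=world(z);p=z['p'].astype(int)
N=np.hypot(W[...,0]-550,W[...,1]+178)
for a,b in [(24,30),(30,36),(36,44),(44,52),(52,70),(70,90),(90,101),(101,115)]:
    q=W[(N<30)&(W[...,2]>a)&(W[...,2]<=b)]
    if len(q)>3:print(a,b,len(q),q.mean(0).round(1),cv2.minAreaRect(q[:,:2].astype(np.float32)))
g=(W[...,2]>14)&(W[...,2]<22)&(p.min(-1)>100)&(p.max(-1)-p.min(-1)<28)&(W[...,0]>500)
k,l,s,c=cv2.connectedComponentsWithStats(cv2.morphologyEx(g.astype(np.uint8),cv2.MORPH_OPEN,np.ones((3,3))))
for i in range(1,k):
    if s[i,4]>100:
        q=W[l==i]
        r=cv2.minAreaRect(q[:,:2].astype(np.float32))
        print(s[i],q.mean(0).round(1),r)
a=cv2.imread('pics/wrist1.png')[0:130,60:290];cv2.imwrite('pics/w1c.png',cv2.resize(a,None,fx=3.4,fy=3.4,interpolation=2))
E
```

```text
24 30 29 [ 550.2 -186.9   25. ] ((548.5143432617188, -183.71641540527344), (16.962133407592773, 28.073318481445312), 80.80987548828125)
30 36 8 [ 547.6 -186.3   35.1] ((546.4129028320312, -186.64231872558594), (8.299592971801758, 25.155738830566406), 70.32750701904297)
36 44 190 [ 550.8 -179.9   37.6] ((548.4105834960938, -180.7685546875), (26.345020294189453, 26.511621475219727), 71.52461242675781)
44 52 74 [ 546.8 -185.5   47.9] ((549.5482788085938, -178.81822204589844), (29.873817443847656, 11.357139587402344), 57.66933822631836)
52 70 29 [ 548.1 -184.8   63.1] ((550.6857299804688, -182.74154663085938), (18.460243225097656, 6.826834678649902), 34.33049774169922)
70 90 33 [ 548.3 -184.9   83.2] ((551.5814819335938, -182.31390380859375), (20.24170684814453, 6.884522914886475), 34.3398323059082)
90 101 11 [ 545.1 -187.8   95.5] ((545.30078125, -187.9215850830078), (1.0276436805725098, 6.735536575317383), 71.97832489013672)
101 115 224 [ 549.8 -179.   105.2] ((549.9465942382812, -178.7208251953125), (21.17911148071289, 8.622057914733887), 58.7824592590332)
[  54    0  167   98 4408] [578.8 -69.5  17.3] ((578.7583618164062, -69.9913101196289), (209.97618103027344, 33.78021240234375), 74.59659576416016)
[ 219   82   52   44 1163] [ 539.  -215.1   17. ] ((539.4493408203125, -213.1707763671875), (61.10274124145508, 33.22300720214844), 74.69432067871094)
```

View pics/w1c.png

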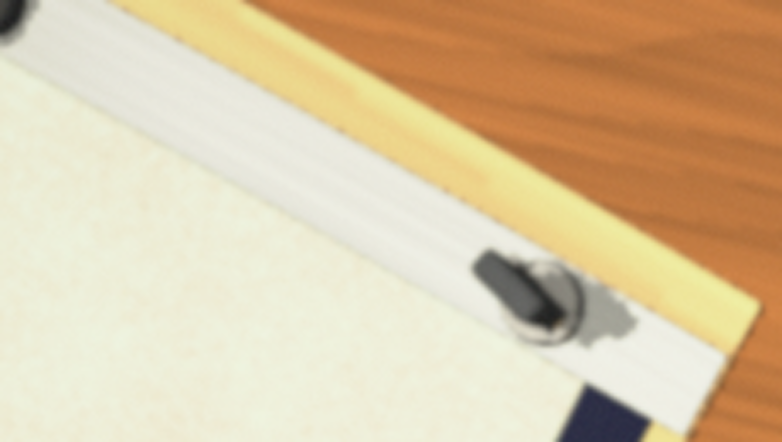

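```bash
python3 -m jog '[0.3,45,-20,0,0, 0.3,45,-20,0,0, 0.3,11,-5,0,0, 0.3,0,0,0,-8, 0.3,0,0,0,-8]';  python3 -m jog '[0.3,0,0,0,-8, 0.3,0,0,0,-8, 0.3,0,0,0,-8,0.3,0,0,0,-8,0.3,0,0,0,0]'
```

```text
time: 1.7
tool_pos: [546.0, -184.5, 223.8]
tcp_rot: [-3.136, 0.005, 0.517]
contact_force: [-0.1, -0.9, -0.7]
grip_width: 64.6
time: 2.2
tool_pos: [539.8, -192.2, 222.8]
tcp_rot: [-3.13, 0.005, 1.093]
contact_force: [0.2, -0.2, -0.3]
grip_width: 64.1
```

```bash
python3 -m jog '[0.3,16,2.5,0,0, 0.3,0,0,0,4, 0.3,0,0,0,0]'; python3 -c "
from plant import get_obs
o=get_obs();print(o['tool_pos'],o['tcp_rot'],o['joint_positions'])"
```

```text
time: 2.5
tool_pos: [549.0, -179.9, 222.6]
tcp_rot: [-3.13, 0.006, 1.007]
contact_force: [-0.2, 1.0, -0.7]
grip_width: 64.6
[ 549.0418303  -179.90000912  222.6482974 ] [-3.1302236   0.00559377  1.00738728] [-0.44692186  0.45091471  1.37165563 -0.00435891  1.33096675  0.11757968]
```

```bash
python3 -m jog '[0.3,1,0,40,0, 0.3,0,0,40,0, 0.3,0,0,25,0, 0.3,0,0,0,0]'; python3 - <<'E'
from h import *
snap('wrist','2');snap('scene','2')
E
```

```text
time: 2.9
tool_pos: [550.4, -178.2, 116.3]
tcp_rot: [-3.135, 0.004, 1.006]
contact_force: [-0.4, -0.2, 0.1]
grip_width: 64.2
```

View pics/wrist2.png

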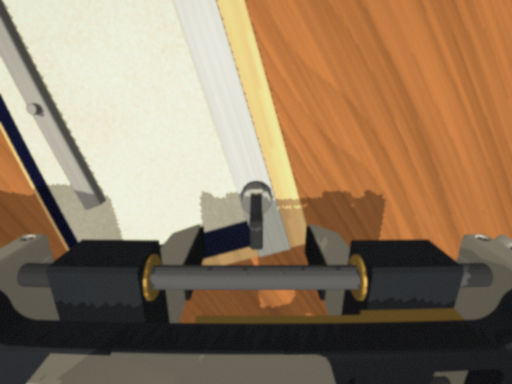

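View pics/scene2.png

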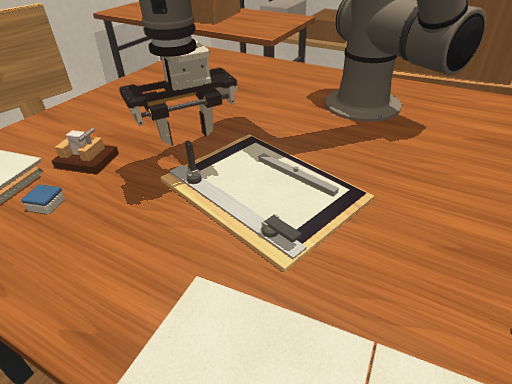

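In the wrist view the lever is edge-on and centred between the fingers, at column 257. Next I descend and close.

```bash
python3 -m jog '[0.3,0,0,26,0, 0.3,0,0,0,0, 1,0,0,0,0, 1,0,0,0,0, 1,0,0,0,0]';python3 -m jog '[1,0,0,0,0, 1,0,0,0,0]'
```

```text
time: 3.5
tool_pos: [557.8, -181.3, 103.3]
tcp_rot: [3.126, 0.002, 1.005]
contact_force: [-0.6, -0.3, -0.1]
grip_width: 45.2
time: 3.7
tool_pos: [558.6, -181.7, 105.2]
tcp_rot: [3.123, 0.001, 1.005]
contact_force: [0.7, 0.2, 0.4]
grip_width: 29.2
```

```bash
python3 -m jog '[0.6,0,0,0,0]'; python3 -c "
from plant import get_obs
for i in range(3):
  o=get_obs();print(o['tool_pos'],o['tcp_rot'],o['joint_positions'],o['dq'],o['contact_force'],o['tau'],o['grip_width'])"
```

```text
time: 3.8
tool_pos: [558.7, -181.8, 105.5]
tcp_rot: [3.123, 0.001, 1.005]
contact_force: [0.7, 1.0, -0.4]
grip_width: 33.1
[ 558.74859911 -181.76615178  105.54211411] [3.12251269e+00 1.19658231e-03 1.00537645e+00] [-0.44299862  0.56374656  1.52716573 -0.00409805  1.03189292  0.1244799 ] [ 0.0008284  -0.00371005 -0.00251928 -0.00124939  0.00171261  0.00037596] [ 0.67011893  0.95338823 -0.37240042] [ 5.69106734e-03 -5.13628507e+01 -2.15817958e+01  6.01581973e-02
 -6.18231576e-02  1.58259390e-03] 33.13889543952534
[ 558.74859911 -181.76615178  105.54211411] [3.12251269e+00 1.19658231e-03 1.00537645e+00] [-0.44299862  0.56374656  1.52716573 -0.00409805  1.03189292  0.1244799 ] [ 0.0008284  -0.00371005 -0.00251928 -0.00124939  0.00171261  0.00037596] [ 0.67011893  0.95338823 -0.37240042] [ 5.69106734e-03 -5.13628507e+01 -2.15817958e+01  6.01581973e-02
 -6.18231576e-02  1.58259390e-03] 33.13889543952534
[ 558.74859911 -181.76615178  105.54211411] [3.12251269e+00 1.19658231e-03 1.00537645e+00] [-0.44299862  0.56374656  1.52716573 -0.00409805  1.03189292  0.1244799 ] [ 0.0008284  -0.00371005 -0.00251928 -0.00124939  0.00171261  0.00037596] [ 0.67011893  0.95338823 -0.37240042] [ 5.69106734e-03 -5.13628507e+01 -2.15817958e+01  6.01581973e-02
 -6.18231576e-02  1.58259390e-03] 33.13889543952534
```

```bash
python3 -m jog '[0.4,0,0,0,0, 0.4,-2.5,-9,0,0, 0.4,0,0,0,0]'; python3 -m jog '[0.4,0,0,0,0]'
```

```text
time: 4.1
tool_pos: [548.9, -178.7, 105.1]
tcp_rot: [3.123, 0.001, 1.005]
contact_force: [0.7, -0.0, -0.4]
grip_width: 53.4
time: 4.2
tool_pos: [548.6, -178.6, 105.1]
tcp_rot: [3.123, 0.001, 1.005]
contact_force: [-0.5, -0.3, -0.8]
grip_width: 54.7
```

Now small downward steps, 16 mm in all.

```bash
python3 -m jog '[0.4,0,0.5,6,0, 0.4,0,0,6,0, 0.4,0,0,4,0, 0.4,0,0,0,0]'; python3 -m jog '[0.4,0,0,0,0]'
```

```text
time: 4.6
tool_pos: [549.1, -179.1, 87.3]
tcp_rot: [3.124, 0.001, 1.005]
contact_force: [0.8, -0.9, 0.4]
grip_width: 55.0
time: 4.7
tool_pos: [549.1, -179.1, 87.0]
tcp_rot: [3.125, 0.001, 1.005]
contact_force: [0.1, -0.2, -0.6]
grip_width: 54.8
```

```bash
python3 -m jog '[1,0,0,0,0, 1,0,0,0,0, 1,0,0,0,0, 1,0,0,0,0,1,0,0,0,0]';python3 -m jog '[1,0,0,0,0, 1,0,0,0,0]'; python3 - <<'E'
from h import *
snap('wrist','3');snap('scene','3')
E
```

```text
time: 5.2
tool_pos: [549.5, -179.2, 87.5]
tcp_rot: [3.124, 0.001, 1.005]
contact_force: [0.8, 0.1, -0.9]
grip_width: 19.6
time: 5.4
tool_pos: [549.6, -179.3, 87.6]
tcp_rot: [3.123, 0.001, 1.006]
contact_force: [-0.7, -0.9, 0.4]
grip_width: 8.7
```

View pics/wrist3.png

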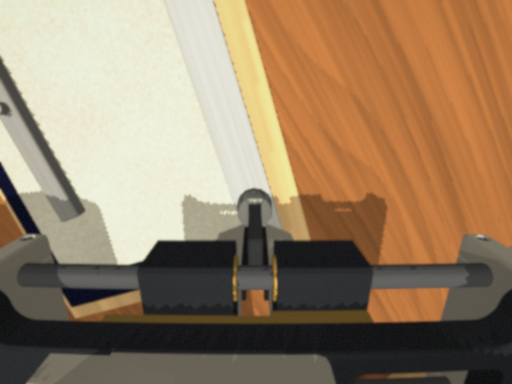

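View pics/scene3.png

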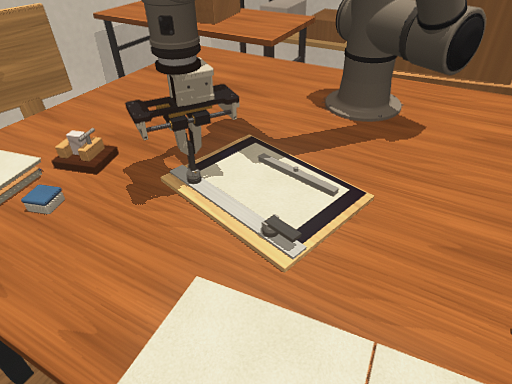

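The lever is gripped, with the opening at 8.7 mm. Now I turn clockwise.

```bash
python3 -m jog '[1,0,0,0,5, 1,0,0,0,5, 1,0,0,0,5]'; python3 -m jog '[1,0,0,0.3,0]'
```

```text
time: 5.8
tool_pos: [549.6, -179.3, 87.1]
tcp_rot: [3.124, -0.003, 0.736]
contact_force: [1.4, -1.3, -2.1]
grip_width: 8.9
time: 5.9
tool_pos: [549.7, -179.3, 87.0]
tcp_rot: [3.123, -0.003, 0.735]
contact_force: [-0.6, 0.2, 4.3]
grip_width: 8.8
```

Clean and centred, with 15.5° done. I continue.

```bash
python3 -m jog '[1,0,0,0,6, 1,0,0,0.2,6, 1,0,0,0.2,6, 1,0,0,0.2,6]'; python3 -m jog '[1,0,0,0,5, 1,0,0,0.2,5, 1,0,0,0,5, 1,0,0,0,0]'
```

```text
time: 6.3
tool_pos: [549.6, -179.3, 86.2]
tcp_rot: [3.126, -0.01, 0.313]
contact_force: [0.3, -0.1, -0.7]
grip_width: 9.2
time: 6.7
tool_pos: [549.6, -179.3, 85.7]
tcp_rot: [3.129, -0.013, 0.05]
contact_force: [1.1, -0.8, -0.1]
grip_width: 8.6
```

```bash
python3 -m jog '[1,0,0,0.1,5, 1,0,0,0.1,5, 1,0,0,0,4, 1,0,0,0,0]'; python3 -c "
from plant import get_obs
o=get_obs();print(o['moment'])"; python3 -m jog '[1,0,0,0,3,1,0,0,0,0]'; python3 -c "
from plant import get_obs
o=get_obs();print(o['moment'])"; python3 -m jog '[1,0,0,0,2, 1,0,0,0,0]';python3 -c "
from plant import get_obs
o=get_obs();print(o['moment'])"
```

```text
time: 7.1
tool_pos: [549.5, -179.3, 85.2]
tcp_rot: [3.132, -0.015, -0.186]
contact_force: [0.6, -0.4, 0.5]
grip_width: 8.7
[-0.09690446  0.0995454  -0.05196605]
time: 7.3
tool_pos: [549.5, -179.3, 85.1]
tcp_rot: [3.133, -0.016, -0.23]
contact_force: [1.1, -0.0, -0.7]
grip_width: 9.0
[-0.03362291  0.09528865  0.02113713]
time: 7.5
tool_pos: [549.5, -179.3, 85.1]
tcp_rot: [3.134, -0.016, -0.257]
contact_force: [0.9, 0.2, -0.6]
grip_width: 8.5
[-0.03550867  0.02216963  0.01100806]
```

```bash
for i in 1 2; do python3 -m jog '[1,0,0,0,3]'|grep rot; python3 -c "
from plant import get_obs
o=get_obs();print(o['moment'])"; done; python3 -m jog '[1,0,0,0,0,1,0,0,0,0]';python3 -c "
from plant import get_obs
o=get_obs();print(o['moment'])"
```

```text
tcp_rot: [3.134, -0.016, -0.306]
[-0.03761807 -0.00337931  0.39517385]
tcp_rot: [3.135, -0.017, -0.355]
[-0.01962354 -0.03113786  0.56271191]
time: 7.9
tool_pos: [549.7, -179.3, 85.1]
tcp_rot: [3.134, -0.017, -0.347]
contact_force: [0.6, 0.1, -0.9]
grip_width: 9.0
[-0.02128376  0.02832135  0.606291  ]
```

The stop is reached: the torque is 0.6 N m, well above 0.12, and yaw is about −0.27 to −0.3 rad. I relax the torque and open.

```bash
python3 -m jog '[1,0,0,0,-3,0.4,0,0,0,0,0.4,0,0,0,0,0.4,0,0,0,0]'; python3 - <<'E'
from h import *
from plant import get_obs
print(get_obs()['moment'])
snap('wrist','4');snap('top','4')
E
```

```text
time: 8.3
tool_pos: [549.4, -179.1, 85.2]
tcp_rot: [3.134, -0.016, -0.29]
contact_force: [-0.3, 0.8, 0.4]
grip_width: 28.1
[ 0.0794981   0.0161368  -0.03898348]
```

View pics/wrist4.png

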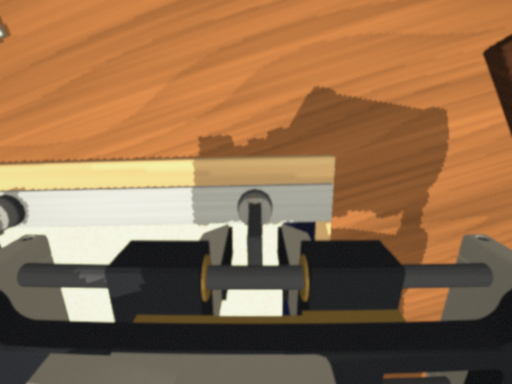

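```bash
python3 -m jog '[0.4,0,0,0,0, 0.4,0,0,-15,0, 0.4,0,0,-15,0, 0.4,0,0,-15,0, 0.4,0,0,-10,0]'; python3 -m jog '[1,0,0,0,0,1,0,20,0,0,1,0,20,0,0,1,0,15,0,0,1,0,0,0,0]'; python3 -m jog '[1,0,0,0,0,1,0,0,0,0]'
```

```text
time: 8.9
tool_pos: [547.4, -177.9, 140.0]
tcp_rot: [3.135, -0.011, -0.291]
contact_force: [-0.0, -0.4, -0.2]
grip_width: 55.2
time: 9.4
tool_pos: [531.3, -231.6, 140.0]
tcp_rot: [3.135, -0.012, -0.29]
contact_force: [0.3, -0.8, -0.5]
grip_width: 19.8
time: 9.6
tool_pos: [531.0, -231.0, 139.1]
tcp_rot: [3.136, -0.01, -0.291]
contact_force: [0.2, 0.3, 0.9]
grip_width: 3.8
```

```bash
python3 -m jog '[1,3,0,0,0,1,0,0,12,0,1,0,0,12,0,1,0,0,0,0]'; python3 - <<'E'
from h import *
from plant import get_obs
o=get_obs();print(o['tool_pos'])
snap('wrist','5');z=snap('scene','5')
a=z['p'][60:240,100:340,::-1];cv2.imwrite('pics/s5c.png',cv2.resize(a,None,fx=3,fy=3))
z=snap('top','5');W=world(z)
N=np.hypot(W[...,0]-549,W[...,1]+179)
E
```

```text
time: 10.0
tool_pos: [534.8, -230.1, 112.7]
tcp_rot: [3.137, -0.01, -0.288]
contact_force: [-0.3, 0.1, 1.1]
grip_width: 0.5
[ 534.80731577 -230.06995025  112.7274756 ]
```

View pics/s5c.png

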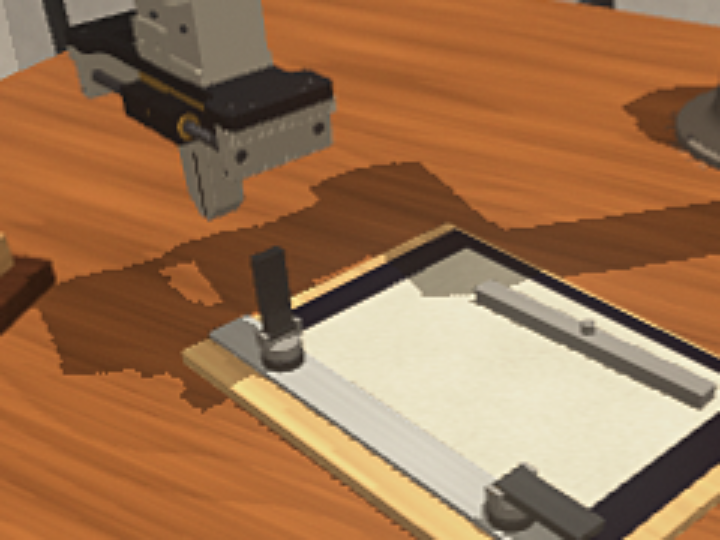

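View pics/wrist5.png

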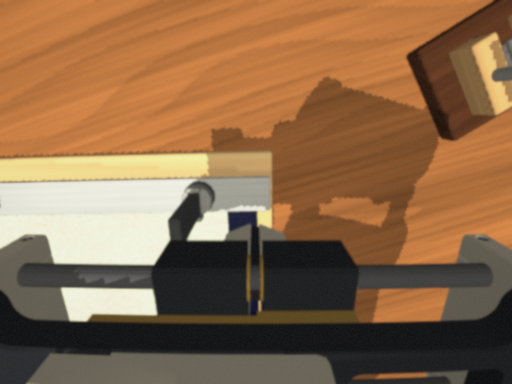

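In the scene crop the lever's broad face now faces along the bar, so the bolt is snug. The closed fingers stand behind it, to the upper left. Next I push in the fold direction, which is tool −y.

```bash
python3 -m jog '[1,0,-15,0,0,1,0,-15,0,0,1,0,-10,0,0,1,0,-8,0,0,1,0,-8,2,0]'; python3 -m jog '[1,0,-8,2,0,1,0,-7,4,0,1,0,-7,5,0,1,0,0,0,0]'; python3 - <<'E'
from h import *
z=snap('scene','6')
a=z['p'][60:240,100:340,::-1];cv2.imwrite('pics/s6c.png',cv2.resize(a,None,fx=3,fy=3))
E
```

```text
time: 10.65
tool_pos: [553.8, -172.8, 114.0]
tcp_rot: [3.136, -0.016, -0.289]
contact_force: [0.2, -1.1, 0.7]
grip_width: 0.3
time: 11.05
tool_pos: [560.8, -148.4, 101.5]
tcp_rot: [3.136, -0.015, -0.287]
contact_force: [-0.2, -0.7, 0.2]
grip_width: 0.6
```

View pics/s6c.png

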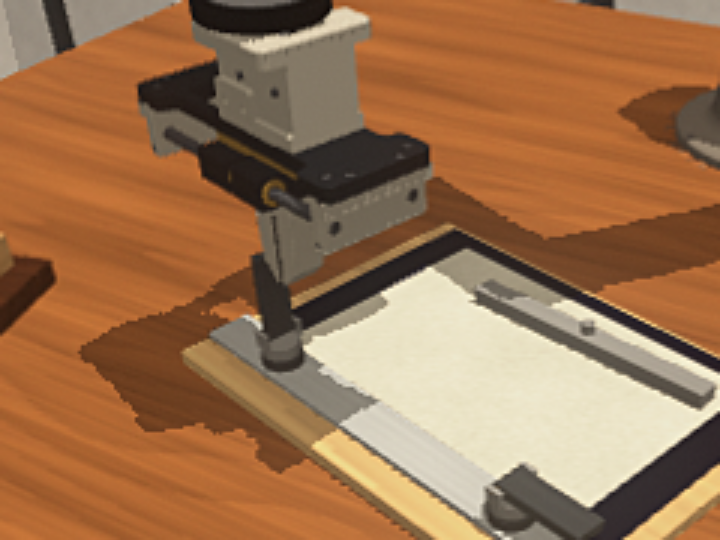

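```bash
python3 - <<'E'
from h import *
from plant import get_obs
print(get_obs()['tool_pos'],get_obs()['contact_force'],get_obs()['moment'])
z=snap('top','6')
a=z['p'][120:300,260:480,::-1];cv2.imwrite('pics/t6c.png',cv2.resize(a,None,fx=3,fy=3))
snap('wrist','6')
z=load('pics/scene6.npz');W=world(z)
N=np.hypot(W[...,0]-552,W[...,1]+172)
a=z['p'][130:190,170:220,::-1];cv2.imwrite('pics/s6d.png',cv2.resize(a,None,fx=10,fy=10,interpolation=0))
for v in range(130,182,5): print(v,[tuple(W[v,u].round(0).astype(int)) for u in range(182,206,4)])
E
```

```text
[ 560.88877434 -148.89271699  101.79444021] [ 0.09025395  0.79654124 -0.97088695] [ 0.01346289  0.02613188 -0.03054247]
130 [(np.int64(371), np.int64(-361), np.int64(1)), (np.int64(603), np.int64(-128), np.int64(171)), (np.int64(568), np.int64(-152), np.int64(148)), (np.int64(575), np.int64(-137), np.int64(155)), (np.int64(606), np.int64(-100), np.int64(179)), (np.int64(608), np.int64(-90), np.int64(183))]
135 [(np.int64(390), np.int64(-346), np.int64(0)), (np.int64(568), np.int64(-164), np.int64(135)), (np.int64(572), np.int64(-150), np.int64(140)), (np.int64(576), np.int64(-137), np.int64(146)), (np.int64(573), np.int64(-131), np.int64(146)), (np.int64(565), np.int64(-128), np.int64(143))]
140 [(np.int64(411), np.int64(-329), np.int64(0)), (np.int64(406), np.int64(-319), np.int64(1)), (np.int64(570), np.int64(-154), np.int64(128)), (np.int64(573), np.int64(-141), np.int64(133)), (np.int64(575), np.int64(-131), np.int64(137)), (np.int64(567), np.int64(-128), np.int64(133))]
145 [(np.int64(429), np.int64(-313), np.int64(0)), (np.int64(556), np.int64(-179), np.int64(103)), (np.int64(5
[... 1490 characters left out ...]
, np.int64(-173), np.int64(44)), (np.int64(539), np.int64(-173), np.int64(37)), (np.int64(510), np.int64(-189), np.int64(14))]
175 [(np.int64(550), np.int64(-210), np.int64(19)), (np.int64(566), np.int64(-183), np.int64(37)), (np.int64(559), np.int64(-179), np.int64(34)), (np.int64(557), np.int64(-170), np.int64(36)), (np.int64(552), np.int64(-164), np.int64(35)), (np.int64(525), np.int64(-177), np.int64(14))]
180 [(np.int64(562), np.int64(-200), np.int64(16)), (np.int64(560), np.int64(-191), np.int64(19)), (np.int64(564), np.int64(-176), np.int64(26)), (np.int64(561), np.int64(-168), np.int64(27)), (np.int64(553), np.int64(-165), np.int64(23)), (np.int64(544), np.int64(-162), np.int64(18))]
```

View pics/t6c.png

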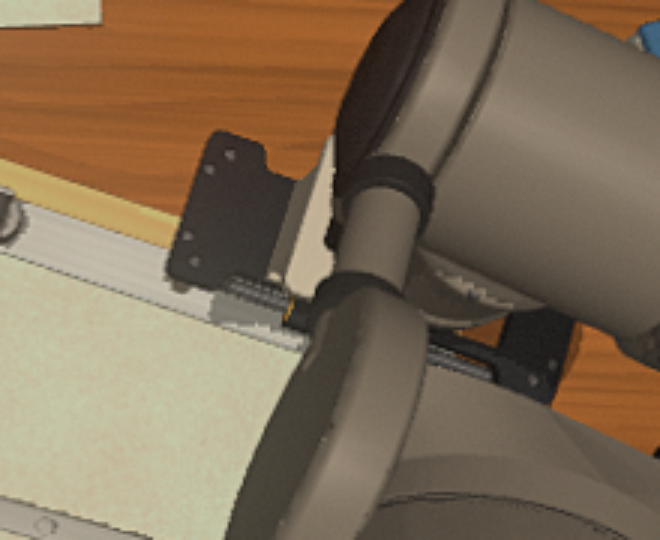

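View pics/wrist6.png

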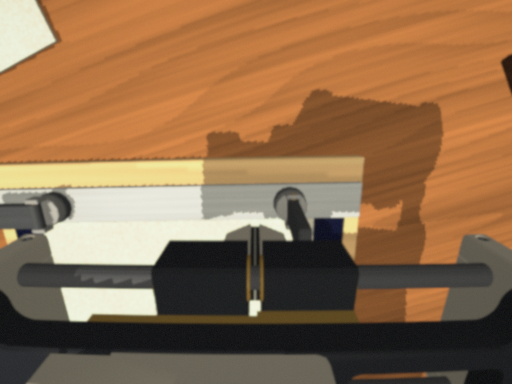

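View pics/s6d.png

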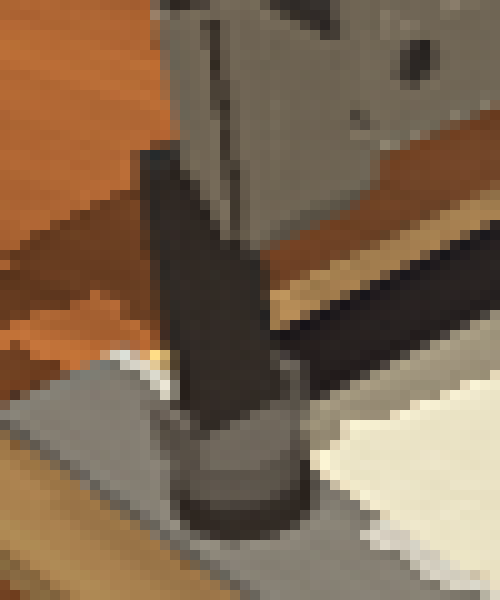

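```bash
python3 - <<'E'
from h import *
for t,c in [('3',(549.5,-179.3)),('5',(534.8,-230)),('6',(560.9,-148.9))]:
    z=load(f'pics/scene{t}.npz');W=world(z);p=z['p'].astype(int)
    m=(np.hypot(W[...,0]-c[0],W[...,1]-c[1])<26)&(W[...,2]>50)&(p.min(-1)>75)&(p.max(-1)-p.min(-1)<35)
    q=W[m];print(t,len(q),np.sort(q[:,2])[:8].round(1))
    v,u=np.where(m);i=np.argsort(W[...,2][m])[:4];print(list(zip(u[i],v[i])),q[i].round(0))
E
```

```text
3 541 [86.1 88.  88.7 89.  90.1 90.5 91.8 92.3]
[(np.int64(195), np.int64(153)), (np.int64(195), np.int64(152)), (np.int64(196), np.int64(151)), (np.int64(187), np.int64(154))] [[ 550. -165.   86.]
 [ 549. -165.   88.]
 [ 546. -165.   89.]
 [ 564. -173.   89.]]
5 392 [115.1 115.6 117.5 118.1 119.3 120.6 120.8 121. ]
[(np.int64(167), np.int64(130)), (np.int64(169), np.int64(132)), (np.int64(169), np.int64(131)), (np.int64(166), np.int64(129))] [[ 543. -235.  115.]
 [ 548. -225.  116.]
 [ 548. -226.  117.]
 [ 545. -236.  118.]]
6 466 [ 99.8 102.9 103.7 105.  105.6 106.8 107.4 107.6]
[(np.int64(192), np.int64(153)), (np.int64(195), np.int64(154)), (np.int64(192), np.int64(152)), (np.int64(195), np.int64(153))] [[ 570. -154.  100.]
 [ 574. -144.  103.]
 [ 572. -152.  104.]
 [ 573. -144.  105.]]
```

The finger passed over the lever. Scene depth puts the real fingertip level with the reported TCP, not 25 mm ahead of it. The lever (now at about (192,160)) is untouched, so I go back around it and push at a lower height.

```bash
python3 -m jog '[1,0,0,-12,0,1,0,0,-10,0,1,0,0,0,0]'; python3 -m jog '[1,0,15,0,0,1,0,20,0,0,1,0,20,0,0,1,0,12,0,0,1,0,0,0,0]'; python3 -m jog '[1,0,0,0,0]'
```

```text
time: 11.5
tool_pos: [561.0, -150.7, 127.0]
tcp_rot: [3.135, -0.018, -0.289]
contact_force: [0.2, 0.4, 0.6]
grip_width: 0.5
time: 12.0
tool_pos: [540.3, -220.7, 128.7]
tcp_rot: [3.134, -0.021, -0.289]
contact_force: [0.5, 0.0, 0.2]
grip_width: 0.5
time: 12.1
tool_pos: [540.0, -221.0, 128.6]
tcp_rot: [3.134, -0.02, -0.291]
contact_force: [0.1, 0.6, 0.4]
grip_width: 0.4
```

```bash
python3 -m jog '[1,-2.5,0,10,0,1,0,0,12,0,1,0,0,12,0,1,0,0,6,0,1,0,0,0,0]'; python3 - <<'E'
from h import *
from plant import get_obs
o=get_obs();print(o['tool_pos'])
z=snap('scene','7')
a=z['p'][60:240,100:340,::-1];cv2.imwrite('pics/s7c.png',cv2.resize(a,None,fx=3,fy=3))
E
```

```text
time: 12.6
tool_pos: [537.9, -218.0, 83.6]
tcp_rot: [3.135, -0.017, -0.288]
contact_force: [0.6, -0.3, -0.1]
grip_width: 0.4
[ 537.89928198 -217.99351601   83.64677395]
```

View pics/s7c.png

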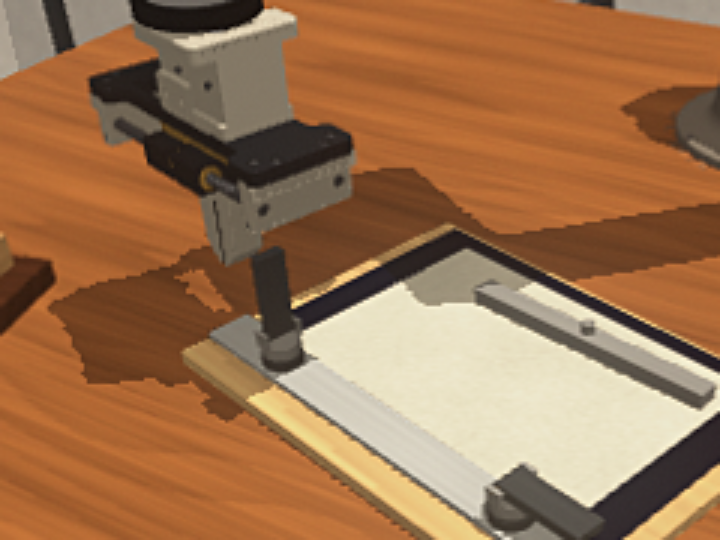

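```bash
python3 -m jog '[1,0,-10,0,0,1,0,-10,0,0,1,0,-8,0,0,1,0,-6,1,0,1,0,0,0,0]'; python3 - <<'E'
from h import *
from plant import get_obs
o=get_obs();print(o['tool_pos'])
z=snap('scene','8')
a=z['p'][60:240,100:340,::-1];cv2.imwrite('pics/s8c.png',cv2.resize(a,None,fx=3,fy=3))
E
```

```text
time: 13.15
tool_pos: [549.2, -182.8, 83.8]
tcp_rot: [3.134, -0.02, -0.287]
contact_force: [-1.3, -1.5, -0.9]
grip_width: 0.2
[ 549.15410083 -182.81823612   83.82174347]
```

View pics/s8c.png

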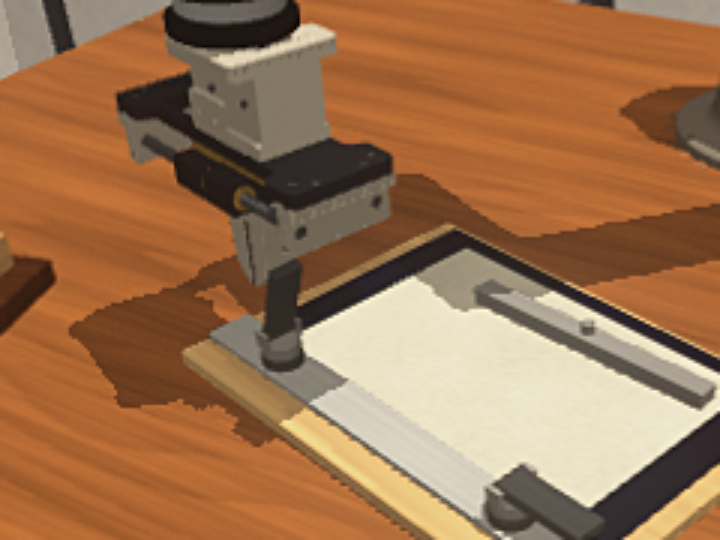

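The lever has begun to lean. I follow the arc down.

```bash
python3 -m jog '[1,0,-8,2,0,1,0,-8,4,0,1,0,-7,5,0,1,0,-6,5,0,1,0,0,0,0]'; python3 - <<'E'
from h import *
from plant import get_obs
o=get_obs();print(o['tool_pos'])
z=snap('scene','9')
a=z['p'][60:240,100:340,::-1];cv2.imwrite('pics/s9c.png',cv2.resize(a,None,fx=3,fy=3))
E
```

```text
time: 13.7
tool_pos: [558.4, -154.1, 66.7]
tcp_rot: [3.133, -0.021, -0.288]
contact_force: [0.2, -1.0, 0.9]
grip_width: 0.4
[ 558.39480143 -154.07150277   66.73123373]
```

View pics/s9c.png

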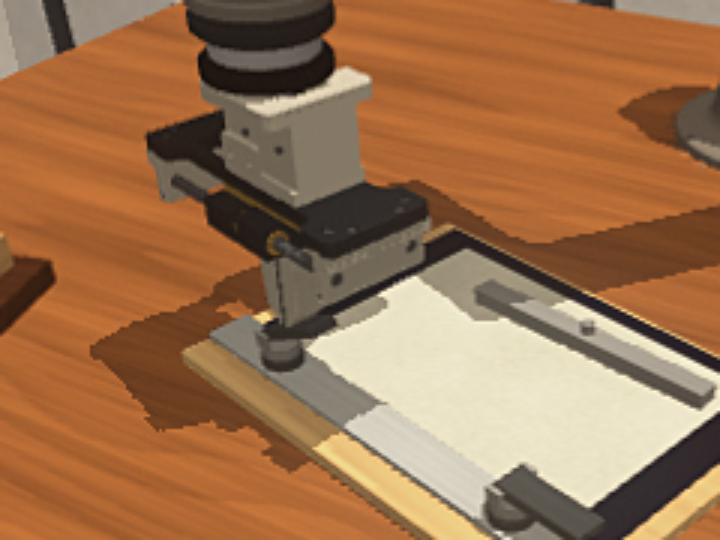

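```bash
python3 -m jog '[1,0,-4,5,0,1,0,-4,5,0,1,0,-2,3,0]'; python3 -m jog '[1,0,0,2,0,1,0,0,2,0]'
```

```text
time: 14.05
tool_pos: [562.2, -144.8, 53.7]
tcp_rot: [3.133, -0.023, -0.288]
contact_force: [-0.5, -1.4, 0.3]
grip_width: 0.2
time: 14.25
tool_pos: [562.7, -144.0, 49.6]
tcp_rot: [3.134, -0.023, -0.288]
contact_force: [-1.2, 3.3, 12.7]
grip_width: 0.4
```

```bash
python3 -m jog '[1,0,0,1,0]'; python3 -m jog '[1,0,0,0,0,1,0,0,0,0]'; python3 -m jog '[1,0,0,-10,0,1,0,0,-25,0,1,0,0,-40,0,1,0,0,-40,0,1,0,0,0,0]'; python3 - <<'E'
from h import *
z=snap('scene','10')
a=z['p'][60:240,100:340,::-1];cv2.imwrite('pics/s10c.png',cv2.resize(a,None,fx=3,fy=3))
E
```

```text
time: 14.35
tool_pos: [562.9, -143.9, 49.5]
tcp_rot: [3.134, -0.024, -0.288]
contact_force: [-3.6, 0.1, 12.9]
grip_width: 0.6
time: 14.55
tool_pos: [562.6, -144.2, 50.4]
tcp_rot: [3.133, -0.024, -0.288]
contact_force: [-0.5, 0.0, 2.1]
grip_width: 0.4
time: 15.05
tool_pos: [559.8, -141.5, 169.3]
tcp_rot: [3.136, -0.02, -0.289]
contact_force: [0.6, -0.3, -0.8]
grip_width: 0.3
```

View pics/s10c.png

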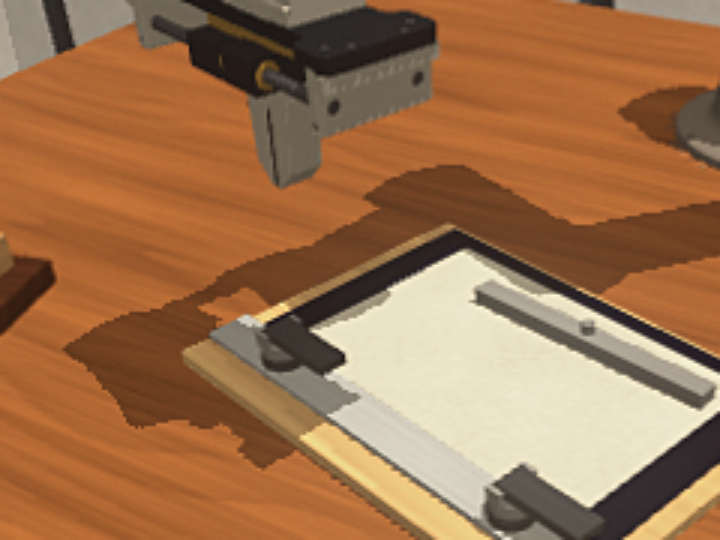

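Both levers look flat and parallel along the bar: the loose one at (310,345), lever_b at (550,500). I move the arm aside to measure angles.

```bash
python3 -m jog '[1,-40,20,-20,0,1,-40,40,0,0,1,-40,40,0,0,1,-30,40,0,0,1,0,20,0,0]'; python3 - <<'E'
from h import *
zs=snap('scene','11');zt=snap('top','11');zw=snap('wrist','11')
for n,z in [('scene',zs),('top',zt),('wrist',zw)]:
    W=world(z);p=z['p'].astype(int)
    for nm,c in [('loose',(558,-150)),('b',(616,61))]:
        m=(W[...,2]>42)&(W[...,2]<60)&(np.hypot(W[...,0]-c[0],W[...,1]-c[1])<42)&(p.max(-1)<100)
        q=W[m]
        if len(q)<30: print(n,nm,len(q));continue
        r=cv2.minAreaRect(q[:,:2].astype(np.float32))
        A=np.c_[q[:,:2]-q[:,:2].mean(0),np.ones(len(q))];s=np.linalg.lstsq(A,q[:,2],rcond=None)[0]
        print(n,nm,len(q),q.mean(0).round(1),r,'slope along bar',s[:2]@[.266,.964])
E
```

```text
time: 15.6
tool_pos: [373.5, -242.9, 178.4]
tcp_rot: [3.142, -0.003, -0.282]
contact_force: [0.5, 0.4, 0.4]
grip_width: 0.5
scene loose 256 [ 561.9 -147.6   47.5] ((559.9207763671875, -149.7215118408203), (63.59757995605469, 25.208391189575195), 78.51448822021484) slope along bar -0.018781138272465626
scene b 430 [620.   63.2  47.6] ((617.27001953125, 61.32250213623047), (63.07302474975586, 30.12735366821289), 75.82764434814453) slope along bar -0.011710942310977409
top loose 469 [ 557.  -151.8   48. ] ((557.3731079101562, -152.69012451171875), (64.8002700805664, 27.007461547851562), 72.32078552246094) slope along bar -0.0006463576867758712
top b 475 [614.9  58.1  47.9] ((613.3705444335938, 58.80203628540039), (65.9330825805664, 26.86623764038086), 75.11132049560547) slope along bar -0.004092472394209059
wrist loose 1569 [ 555.1 -154.5   47.4] ((555.388916015625, -153.1163787841797), (63.6768684387207, 28.246477127075195), 74.7920150756836) slope along bar 0.011752826929568463
wrist b 0
```

View pics/top11.png

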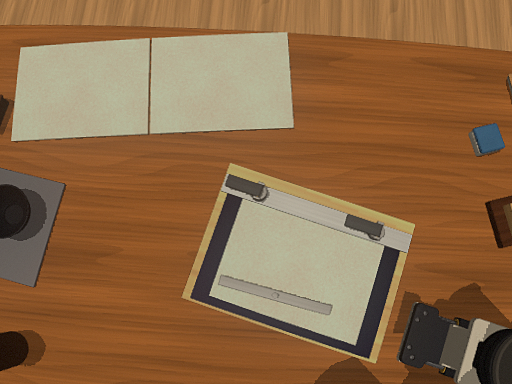

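The top view shows both levers lying along the bar, at (365,226) and (245,186), with the arm clear of them. The loose lever measures 74.8° against the bar's 74.6°, with a slope of about 0. I hand in the job.

```bash
python3 -m jog '[1,0,0,0,0,1,0,0,0,0]'; python3 -c "
from plant import *
print(close_job())"
```

```text
time: 15.95
tool_pos: [377.5, -241.6, 177.8]
tcp_rot: [-3.14, -0.004, -0.283]
contact_force: [-0.2, 0.2, 0.1]
grip_width: 0.3
the job is handed in; nothing more can be done
None
```

The job is done and handed in at about 16 s. I gripped the upright lever and screwed the bolt clockwise about 75° until it hit its stop, where the torque rose to 0.6 N m. I then released it, pushed the lever over with closed fingers and pressed it flat with about 13 N before moving clear.

**Last checks:**
- **Loose lever:** it points at 74.8° in the wrist view, against 74.6° for the bar, with a slope of 0.02 rad or less. The less precise top and scene views gave 72.3° and 78.5°.
- **Lever_b:** it is still flat, with a slope of about 0.01 rad or less.
- **Arm:** it is clear of everything, and the contact force is about zero.

**What disagreed:**
- **Fingertip height:** in the depth images the fingertips sit about level with the reported TCP, not 25 mm ahead of it. Because of this, my first push passed over the lever without touching it, and I repeated it lower.
- **Overshoot:** the arm drifted off position after its larger moves, including one 8 mm drift before the grasp. I corrected it with small steps.

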